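# Roll the specimen tube onto the camera line and take its picture

### The arm

A 6-joint arm with a two-finger parallel gripper is mounted at the origin on the work surface. World frame = base frame: x ahead of the robot, y to its left, z up, the work surface at z = 0. Lengths are in m, angles in degrees, forces in N, time in s.
With the tool pointing down it reaches from about 0.25 to 0.725 m from the base axis. Payload 9.7 kg.
Tool frame: the origin (TCP) lies midway between the tips of the shut fingers; the grasp point (between the pads) lies 19 mm behind it; z points along the fingers, y is the direction in which the jaws open and shut (so a half turn about z gives the same grasp; the last joint's range is limited). The gripper opens to 85 mm and grips with 20 to 120 N. Pads are 22 mm wide; open, the fingers measure 114 mm over their backs; the gripper's body (76 mm by 85 mm) begins 54 mm behind the grasp point. The pads swing forward as they close: fully open they stand 13 mm farther back than shut.
Start: joints at [67.208, 4.979, 10.078, 95.1, 0, 90], TCP at [0.213, 0.507, 0.194] pointing down, gripper open.
Joint ranges: [-179.16, 179.16], [-48.56, 103.87], [-65.8, 70.77], [-126.05, 130.52], [-82.76, 87.17], [-180, 180]. Speed limits (degrees/s): [127.2, 127.2, 147.25, 180, 180, 180].

### API

Orientations are given as [roll, pitch, yaw] about the fixed x, y, z axes, in that order (R = Rz(yaw) Ry(pitch) Rx(roll)).
In Python, from workcell import get_obs, camera, get_calibration, job_done gives the robot as it stands.
- The arm moves only by the tool play_rows, never from a script. Its argument "commands" is text: rows parted by semicolons, each of 5 numbers parted by spaces: the opening, from 0 (shut) to 1 (fully open), then the shift along the world's x, y, z in mm, then the turn about the world's z in degrees. A call has 1 to 10 rows; each row is the pose to reach, as a shift and turn from the pose commanded when the call began; what a row does not reach only later rows make up. A row lasts 1/12 s, in which the tool goes at most 41.7 mm and 7.16 degrees, less where a joint would pass 70% of its speed; a pose out of reach is approached as far as the arm can. A call with a gripper value outside its range is refused whole. The fingers move at their own pace and stop on an object; "force" is the grip in N (left out, the last holds). Time passes only in rows, so rows that repeat a pose let the fingers close. It gives the time, the measured TCP pose, the force and the opening at its end, in the units of the state.
- get_obs(): the state, without advancing time (a new reading comes with each control period).
- camera(name): name is "scene" or "side" or "wrist"; returns the picture (480x640x3 uint8, red, green, blue); there is no depth.
- get_calibration(name): a dict with "fx", "fy", "cx", "cy" (pixels), "k1" (the pictures are not rectified: a ray, as slopes to the right and down, at radius r is drawn at 1 + k1 r^2 times it, then the intrinsics apply), "eye" and "attitude" of the camera in the world; the wrist camera has in their place "mount" (4x4, takes a point from camera to tool coordinates, whose origin is the TCP and whose axes are the flange's). Camera axes: x right, y down, z forward; pixel columns grow to the right and rows downward; lengths in m; the calibration is good to about 2 mm. A picture is of the moment at which its call begins: read the wrist's pose just before it. get_calibration takes no time and is no camera call.
- job_done(): hands the job in, once; it reports no verdict.
The state is a dict: "time": time; "q": joint angles; "qd": joint speeds; "joint_efforts": joint torques, N m; "ee_pos": TCP position; "tcp_rot": TCP orientation; "wrist_force": force on the tool from outside, world axes, zero at the start; "torque": the same for the moment, N m; "opening": finger opening in m.
Only numpy, scipy, OpenCV 4.12 (cv2) and the standard library are available. Lean on these libraries where they do the work, as an engineer would, in place of code of your own. Each camera call takes 0.05 s, during which the arm holds its last target.

### The job

In the white inspection tray, use your fingertips to roll the long specimen tube sideways, without lifting or gripping it, until it lies still along the black line, centred on it, and take your fingers off it. Then press the camera's round shutter button on the table fully down and let it come up again. Leave the short vial, the stones and everything else where they are.

Things in the scene. Friction and masses are not known exactly. Their poses are not given: they have to be found in the camera images.
- tube: the long specimen tube: clear plastic cylinder with green cap, lying beside the line, nearly parallel. Diameter 30, length 115 mm, about 45 g. Origin: its middle, on the axis, 15 mm above the tray floor; x along it to the cap, y and z turn with it. A fingertip set lightly on its top (2 to 4 N) and moved sideways rolls it half as far as the finger goes, and it stays where it stops; fingers grip well, so pushed from behind it may slide or jam.
- vial: the short vial, lying in the tray on the other side of the line: same look, diameter 22 mm, length 60 mm, about 20 g. To be left alone. Origin: the middle of the cylinder, on its axis, x along it.
- line (a point): middle of the straight black line painted on the tray's floor, 200 mm long and 6 mm wide. x runs along the line, away from the robot, towards the small camera on its post; y runs across the line in the tray's plane; z up. This point lies on the floor of the tray, 4 mm above the table, in the middle of the tray.
- tray: the white inspection tray, fixed to the table, 270 mm along its x (the line's direction) and 400 mm along its y; origin under its centre at table height; axes as those of line. Its floor is 4 mm above the table and level, its rim 5 mm thick and 13 mm above the table. Beyond its far (+x) edge stands the camera post: its parts begin 120 mm from the tray's centre, from 100 mm height up to 180 mm.
- shutter (a joint): travel of the shutter button: 0 up, 0.006 m fully down; it springs back when released and takes about 4 N
- shutter_top (a point): centre of the upper face of the black shutter button, 36 mm in diameter, in a round grey base 52 mm in diameter that is fixed on the table to the left or right of the tray. Face 22 mm above the table when up; press straight down.
- stone_a: brownish stone about 24 mm wide and 14 mm high in a far corner of the tray; origin at its underside; bystander
- stone_b: grey stone about 20 mm wide and 12 mm high in the other far corner of the tray; origin at its underside; bystander
- slide_box: closed blue slide box 90 x 70 x 30 mm on the table, on the side of the tray where the shutter is not; origin at its underside; bystander
- petri: closed clear petri dish 94 mm in diameter, 15 mm high, on the table; origin at its underside; bystander
- jar: small jar 48 mm in diameter, 55 mm high, on the table; origin at its underside; bystander
There are look-alikes about, which are no part of the job. Leave any blue look-alike of the tube alone. Of the things shaped like the part that bears shutter, the grey one is meant.

How it is judged (in metres and radians):
On the way, in this order (a step that is already met when the one before it is completed fails the run):
1. the tube has rolled over, upside down from how it lay at first (angle between tube's own z axis and vertical above 2.4 rad and height (world z) of tube below 0.025 m).
2. the tube lies still along the line and the fingers are off it (y of tube in the frame of line between -0.008 and 0.008 m and x of tube in the frame of line between -0.04 and 0.04 m and angle between the x axis of tube and the x axis of line, either way round below 0.15 rad and height (world z) of tube below 0.025 m and linear speed of tube below 0.01 m/s and contact force between the fingers and tube below 0.05 N), for 0.3 s.
3. the shutter button is pressed down (value of joint shutter above 0.0045 m), for 0.02 s.
At the end, for the whole second after the job is handed in: The tube has rolled over and lies still along the line: middle within 8 mm of it sideways and 40 mm of its middle lengthways, axis within 0.15 rad. With the tube so and untouched, the shutter was pressed at least 4.5 mm; it is up again. No bystander moved over 20 mm (y of tube in the frame of line between -0.008 and 0.008 m and x of tube in the frame of line between -0.04 and 0.04 m and angle between the x axis of tube and the x axis of line, either way round below 0.15 rad and height (world z) of tube below 0.025 m and linear speed of tube below 0.01 m/s and angular speed of tube below 0.5 rad/s and value of joint shutter below 0.002 m and distance of each of vial, stone_a, stone_b, slide_box, petri, jar from where it was at the start of the episode below 0.02 m).
It fails at once if the tube is lifted or thrown up (its axis more than 12 mm above its height when lying in the tray) (height (world z) of tube above 0.031 m).
It fails at once if a bystander (vial, stone, slide box, petri dish, jar) is moved more than 20 mm (distance of any of vial, stone_a, stone_b, slide_box, petri, jar from where it was at the start of the episode above 0.02 m).
It also fails if it takes over 61 s, if anything falls off the work surface, if the arm or the gripper's body presses on something with over 40 N, if the wrist force passes 120 N, or if a joint passes its speed limit or range.

## Working session

There is one attempt and no reset: what is moved stays moved. The work goes in short steps, Python scripts to look and compute and a tool call to move; the robot and the scene stay as the last step left them, time stands still between calls to the robot, and variables do not carry over. Pictures are saved under pics/ and viewed, and the job is handed in when it is done.

Besides the shell and the picture viewer there is one more tool, called after "Request:" in YAML: its name, and indented under it one key for each argument. play_rows: Moves the arm, as the interface text tells. Its arguments: {"type":"object","properties":{"commands":{"type":"string"},"force":{"type":"number"}},"required":["commands"]}

```bash
mkdir -p pics; ls; python3 - <<'E'
from workcell import *
import cv2
o=get_obs();print(o)
for n in ["scene","side","wrist"]:
    print(n,get_calibration(n))
    cv2.imwrite(f"pics/{n}0.png",camera(n)[:,:,::-1])
E
```

```text
pics
{'time': 0.0, 'q': array([ 6.72073475e+01,  5.01147798e+00,  1.00347202e+01,  9.51000587e+01,
       -7.48467633e-05,  9.00001776e+01]), 'qd': array([-0.05318965, -0.09205081, -0.04373839, -0.06095403, -0.0305581 ,
       -0.01443734]), 'joint_efforts': array([ 1.33673915e-03, -5.20391679e+01,  4.64798605e+01,  1.63056829e-02,
       -6.32442698e-05,  1.83650087e-06]), 'ee_pos': array([0.2129603 , 0.50679337, 0.19378187]), 'tcp_rot': array([-1.79923184e+02,  7.50848295e-05,  1.57207170e+02]), 'wrist_force': array([ 0.23552593, -0.76498736,  0.85763895]), 'torque': array([ 0.0379571 ,  0.01586373, -0.00192408]), 'opening': 0.08499677473609747}
scene {'fx': 560.7125490918818, 'fy': 560.7125490918818, 'cx': 328.5594551088898, 'cy': 240.1123668252679, 'k1': -0.1664833990837803, 'eye': array([1.0090962 , 0.43443821, 0.99530721]), 'attitude': array([-143.84517241,    0.1620864 ,  134.53270117])}
side {'fx': 503.26379523198324, 'fy': 503.26379523198324, 'cx': 313.224485050444, 'cy': 244.59803055918854, 'k1': -0.04469827484154785, 'eye': array([ 0.01347046, -1.00906227,  0.83500127]), 'attitude': array([-125.7560107 ,   -1.34966168,  -26.0872235 ])}
wrist {'fx': 404.66292225622254, 'fy': 404.66292225622254, 'cx': 319.08204895363724, 'cy': 238.5971939676274, 'k1': -0.05801283037214382, 'mount': array([[-1.60031050e-03, -9.63203349e-01, -2.68768947e-01,
         6.77778085e-02],
       [ 9.99998664e-01, -1.45210931e-03, -7.50205010e-04,
         4.89858286e-04],
       [ 3.32318088e-04, -2.68769788e-01,  9.63204387e-01,
        -1.79932325e-01],
       [ 0.00000000e+00,  0.00000000e+00,  0.00000000e+00,
         1.00000000e+00]])}
```

View pics/scene0.png

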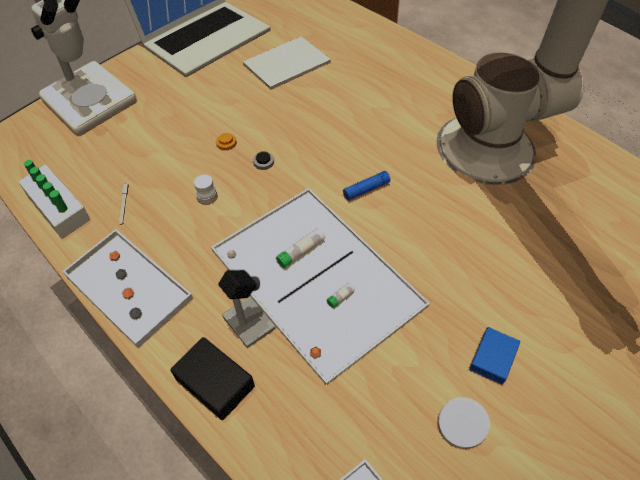

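View pics/side0.png

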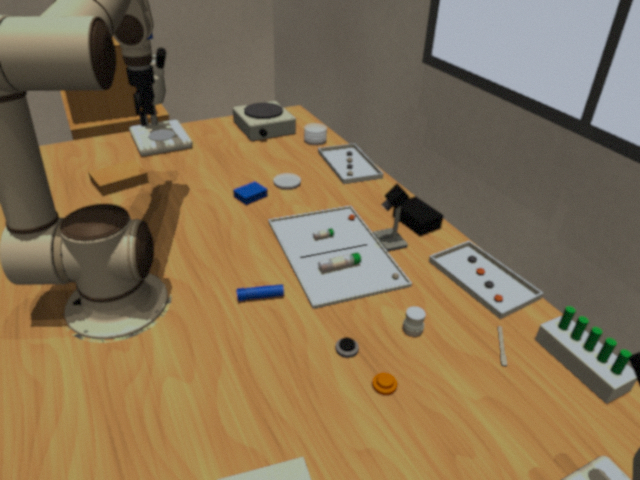

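View pics/wrist0.png

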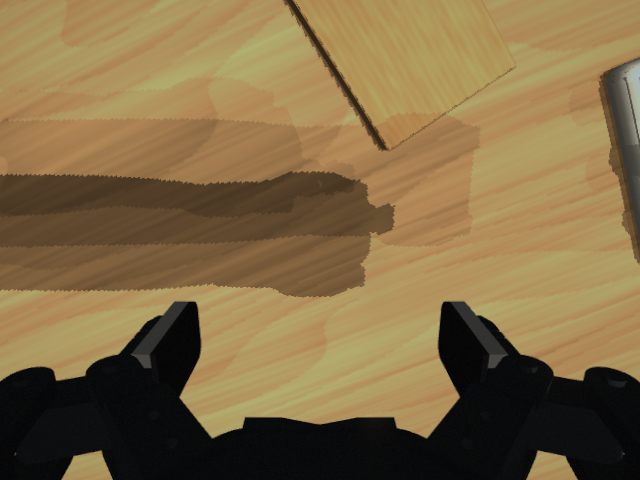

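Scene view:
- Tube candidates are the long green-capped one at (301,248), the short vial at (341,295) and the blue look-alike at (367,185). I choose (301,248).
- Button candidates are the grey base with a black face at (263,160) and the orange one at (226,141). I choose the grey one.
- The line runs from (279,301) to (353,253).

Next I measure these and take a close crop.

```bash
cat > h.py <<'E'
import numpy as np, cv2
from scipy.spatial.transform import Rotation as R
from workcell import *
def cam(name,obs=None):
    c=get_calibration(name)
    if name=="wrist":
        o=obs or get_obs()
        T=np.eye(4);T[:3,:3]=R.from_euler('xyz',o['tcp_rot'],degrees=True).as_matrix();T[:3,3]=o['ee_pos']
        M=T@np.array(c['mount']);return c,M[:3,:3],M[:3,3]
    return c,R.from_euler('xyz',c['attitude'],degrees=True).as_matrix(),np.array(c['eye'])
def ray(C,px):
    c,Rm,e=C
    K=np.array([[c['fx'],0,c['cx']],[0,c['fy'],c['cy']],[0,0,1.]])
    u=cv2.undistortPoints(np.array(px,float).reshape(-1,1,2),K,np.array([c['k1'],0,0,0,0.])).reshape(-1,2)
    return np.c_[u,np.ones(len(u))]@Rm.T,e
def onz(C,px,z):
    d,e=ray(C,px);return e+d*((z-e[2])/d[:,2])[:,None]
def proj(C,P):
    c,Rm,e=C;p=(np.atleast_2d(P)-e)@Rm;s=p[:,:2]/p[:,2:];r2=(s**2).sum(1)[:,None]
    return s*(1+c['k1']*r2)*[c['fx'],c['fy']]+[c['cx'],c['cy']]
E
python3 - <<'E'
from h import *
S=cam("scene");D=cam("side")
for n,C,l,b,tu in [("scene",S,[(279,301),(353,253)],[(263,158)],[(279,261),(323,234)]),("side",D,[(301,257),(367,245)],[(347,344)],[(320,264),(360,260)])]:
    print(n,"line",onz(C,l,.004).round(4).tolist(),"btn",onz(C,b,.022).round(4).tolist(),"tube",onz(C,tu,.019).round(4).tolist())
i=cv2.imread("pics/scene0.png");j=cv2.imread("pics/side0.png")
a=cv2.resize(i[120:370,200:440],None,fx=2.3,fy=2.3,interpolation=2);cv2.imwrite("pics/c0.png",a)
b=cv2.resize(j[190:370,230:430],None,fx=3,fy=3,interpolation=2);cv2.imwrite("pics/c1.png",b)
E
```

```text
scene line [[0.6747, -0.04, 0.004], [0.4824, -0.0138, 0.004]] btn [[0.4395, -0.3528, 0.022]] tube [[0.6142, -0.1041, 0.019], [0.4992, -0.088, 0.019]]
side line [[0.4827, -0.0192, 0.004], [0.6771, -0.0453, 0.004]] btn [[0.4315, -0.3661, 0.022]] tube [[0.507, -0.0854, 0.019], [0.6124, -0.114, 0.019]]
```

View pics/c0.png

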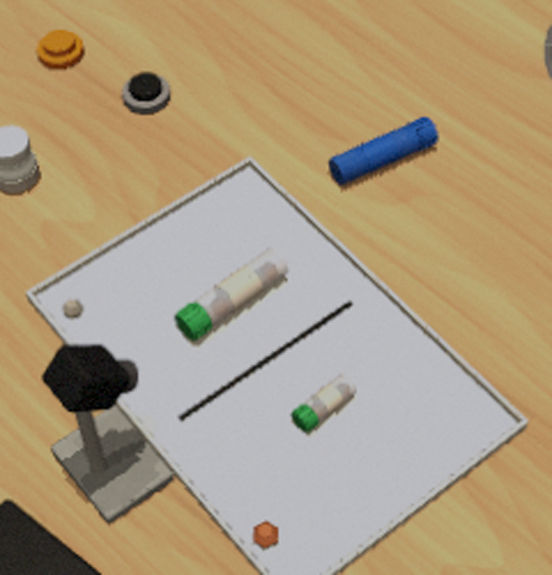

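View pics/c1.png

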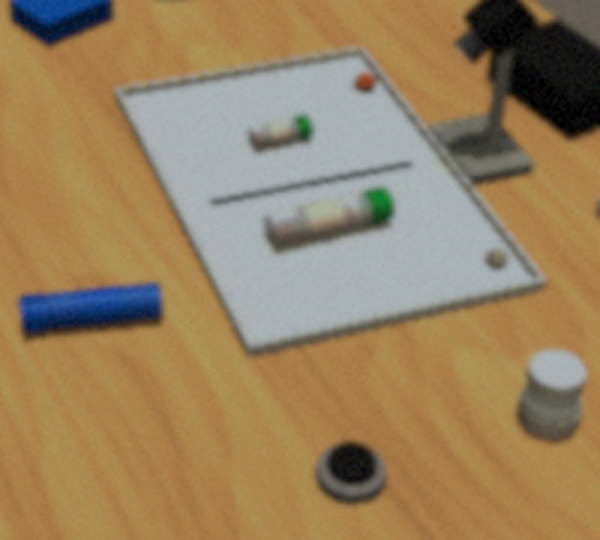

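Request:
play_rows:
  commands: "1 196 -350 6 -43;1 196 -350 6 -43;1 196 -350 6 -43;1 196 -350 6 -43;1 196 -350 6 -43;1 196 -350 6 -43;1 196 -350 6 -43;1 196 -350 6 -43;1 196 -350 6 -43;1 196 -350 6 -43"

```text
time: 0.98
ee_pos: [0.41, 0.1541, 0.2005]
tcp_rot: [180.0, 0.0, 114.1]
wrist_force: [-0.2, 0.8, -0.5]
opening: 0.0854
```

Request:
play_rows:
  commands: "0.55 140 -250 0 -32;0.55 140 -250 0 -32;0.55 140 -250 0 -32;0.55 140 -250 0 -32;0.55 140 -250 0 -32;0.55 140 -250 0 -32;0.55 140 -250 0 -32;0.55 140 -250 0 -32;0.55 140 -250 0 -32"

```text
time: 1.73
ee_pos: [0.5492, -0.0945, 0.1992]
tcp_rot: [-179.9, -0.0, 82.0]
wrist_force: [-0.3, 0.4, -0.4]
opening: 0.0467
```

```bash
python3 - <<'E'
from h import *
o=get_obs();print(o['time'],o['ee_pos'],o['tcp_rot'],o['opening'],o['wrist_force'],o['qd'].max())
im=camera("wrist");cv2.imwrite("pics/w1.png",im[:,:,::-1])
E
```

```text
1.7333 [ 0.54918212 -0.09454302  0.19924594] [-1.79874226e+02 -7.94275186e-03  8.20384558e+01] 0.04667708445321192 [-0.26335695  0.36083788 -0.43872289] 2.608050392217149
```

View pics/w1.png

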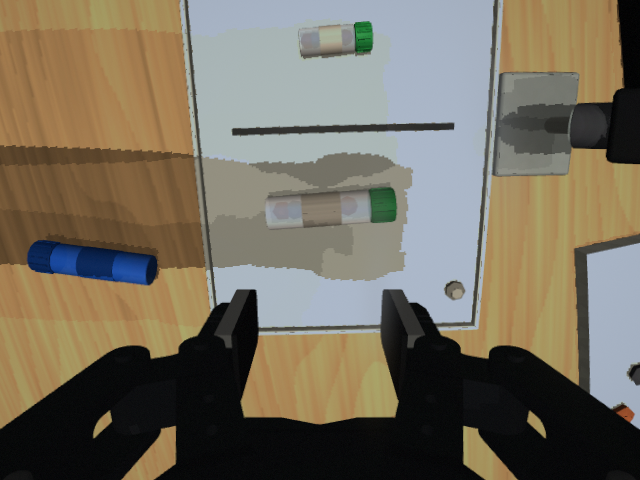

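```bash
cat >> h.py <<'E'
def measure(tag, prev=None):
    o=get_obs();W=cam("wrist",o);im=camera("wrist")[:,:,::-1].copy()
    cv2.imwrite(f"pics/{tag}.png",im);hsv=cv2.cvtColor(im,cv2.COLOR_BGR2HSV)
    return o,W,im,hsv
def comps(m,amin):
    n,l,s,c=cv2.connectedComponentsWithStats(m.astype(np.uint8))
    return [(s[i].tolist(),c[i].round(1).tolist(),l==i) for i in range(1,n) if s[i][4]>=amin]
E
python3 - <<'E'
from h import *
o,W,im,hsv=measure("w2")
# line
m=(hsv[...,2]<75);m[:95]=0;m[160:]=0;m[:,:200]=0;m[:,490:]=0
for s,c,mm in comps(m,200):
    ys,xs=np.nonzero(mm);print("dark",s,c)
    (cx,cy),(w,h),a=cv2.minAreaRect(np.c_[xs,ys].astype(np.float32));
    if s[2]>150:
        b=cv2.boxPoints(((cx,cy),(w,h),a));b=b[np.argsort(b[:,0])]
        e=np.array([b[:2].mean(0),b[2:].mean(0)]);P=onz(W,e,.004);d=P[1]-P[0]
        print("line",e,P,np.linalg.norm(d),np.degrees(np.arctan2(d[1],d[0])),P.mean(0))
g=(hsv[...,0]>45)&(hsv[...,0]<85)&(hsv[...,1]>120)
for s,c,mm in comps(g,100):print("green",s,c)
print("tube end px", onz(W,[(396,204),(267,211),(382,189),(382,222),(275,194),(275,228)],.019))
E
```

```text
dark [233, 125, 221, 12, 1343] [343.7, 129.7]
line [[232.96912 132.85031]
 [453.052   126.93408]] [[ 0.48044138 -0.02031174  0.004     ]
 [ 0.67828124 -0.04236578  0.004     ]] 0.19906529575843512 -6.360741921696709 [ 0.57936131 -0.03133876  0.004     ]
green [355, 23, 18, 31, 490] [363.8, 38.0]
green [372, 189, 25, 34, 503] [386.1, 204.5]
tube end px [[ 0.61792366 -0.10267354  0.019     ]
 [ 0.50110398 -0.09290538  0.019     ]
 [ 0.60667506 -0.08733984  0.019     ]
 [ 0.60367751 -0.1175982   0.019     ]
 [ 0.51091377 -0.07854917  0.019     ]
 [ 0.50565927 -0.10963322  0.019     ]]
```

Request:
play_rows:
  commands: "0.55 4 -3 -30 2;0.55 8 -9 -70 2;0.55 8 -9 -110 2;0.55 8 -9 -140 2;0.55 8 -9 -155 2;0.55 8 -9 -155 2;0.55 8 -9 -155 2"

```text
time: 2.42
ee_pos: [0.5566, -0.1007, 0.0459]
tcp_rot: [-180.0, -0.0, 84.3]
wrist_force: [0.8, -0.2, 0.8]
opening: 0.0472
```

```bash
python3 - <<'E'
from h import *
o,W,im,hsv=measure("w3");print(o['ee_pos'],o['tcp_rot'],o['wrist_force'],o['opening'])
E
```

```text
[ 0.55655541 -0.10074493  0.04590835] [-1.79975009e+02 -6.58672761e-03  8.42999865e+01] [ 0.83962793 -0.2190661   0.75967189] 0.04716233540457246
```

View pics/w3.png

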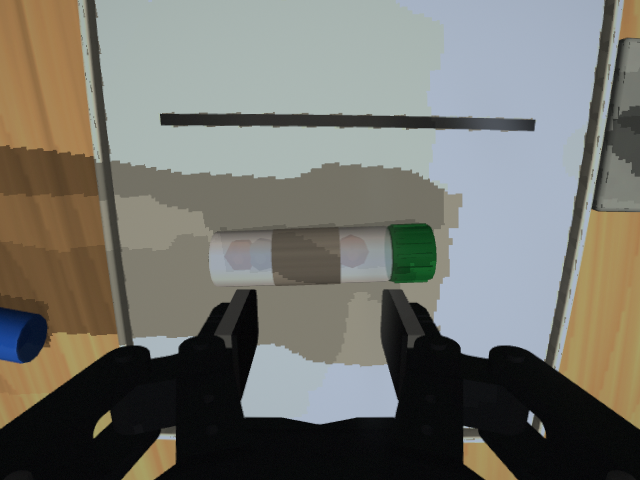

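```bash
python3 - <<'E'
from h import *
o=get_obs();W=cam("wrist",o);Rt=R.from_euler('xyz',o['tcp_rot'],degrees=True).as_matrix()
for z in (0,-.003,-.006):
  for x in (-.011,0,.011):
    print(z,x,proj(W,o['ee_pos']+Rt@np.array([x,.0236,z])).round(0))
E
```

```text
0 -0.011 [[368. 297.]]
0 0 [[368. 275.]]
0 0.011 [[369. 253.]]
-0.003 -0.011 [[368. 299.]]
-0.003 0 [[369. 278.]]
-0.003 0.011 [[370. 255.]]
-0.006 -0.011 [[369. 302.]]
-0.006 0 [[370. 280.]]
-0.006 0.011 [[371. 257.]]
```

Request:
play_rows:
  commands: "0.4 -5 0 -4 0;0.4 -5 0 -6 0;0.4 -5 0 -6 0;0.4 -5 0 -6 0"

```text
time: 2.8
ee_pos: [0.5523, -0.102, 0.0402]
tcp_rot: [179.9, 0.0, 84.2]
wrist_force: [-0.0, -0.2, 0.5]
opening: 0.0346
```

```bash
python3 - <<'E'
from h import *
o,W,im,hsv=measure("w4");print(o['ee_pos'],o['opening'],o['wrist_force']);Rt=R.from_euler('xyz',o['tcp_rot'],degrees=True).as_matrix()
for x in (-.011,0,.011):
  for z in (-.003,-.015,-.025,-.035,-.045):
    print(x,z,proj(W,o['ee_pos']+Rt@np.array([[x,o['opening']/2,z],[x,-o['opening']/2,z]])).round(0).tolist())
E
```

```text
[ 0.55229719 -0.10198753  0.040156  ] 0.034586034115894726 [-0.03579842 -0.22119639  0.46250229]Traceback (most recent call last):
  File "<stdin>", line 5, in <module>
ValueError: matmul: Input operand 1 has a mismatch in its core dimension 0, with gufunc signature (n?,k),(k,m?)->(n?,m?) (size 2 is different from 3)
```

View pics/w4.png

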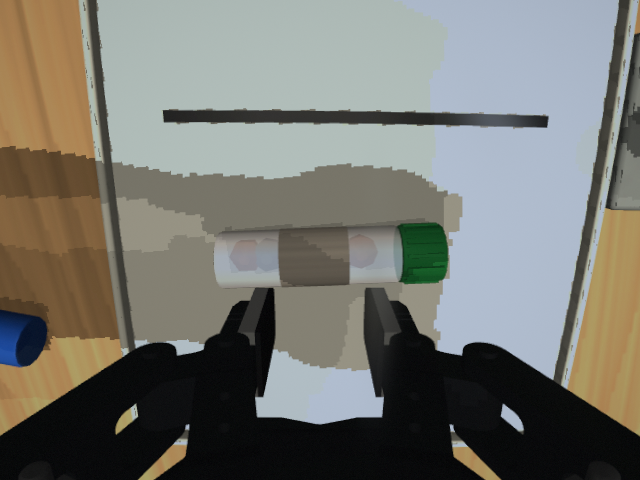

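```bash
python3 - <<'E'
from h import *
o=get_obs();W=cam("wrist",o);Rt=R.from_euler('xyz',o['tcp_rot'],degrees=True).as_matrix()
print(o['time'])
for x in (-.011,0,.011):
  for z in (-.003,-.015,-.025,-.035,-.045):
    print(x,z,proj(W,o['ee_pos']+np.array([[x,o['opening']/2,z],[x,-o['opening']/2,z]])@Rt.T).round(0).tolist())
# tube top line if tube centre at (.5585,-.0975)
print(proj(W,[[.5585,-.0975,.034],[.5585,-.0825,.019],[.5585,-.1125,.019],[.5585,-.0975,.004]]).round(0))
E
```

```text
2.85
-0.011 -0.003 [[355.0, 299.0], [283.0, 299.0]]
-0.011 -0.015 [[357.0, 310.0], [280.0, 311.0]]
-0.011 -0.025 [[359.0, 321.0], [278.0, 321.0]]
-0.011 -0.035 [[362.0, 332.0], [276.0, 333.0]]
-0.011 -0.045 [[364.0, 345.0], [273.0, 346.0]]
0 -0.003 [[355.0, 278.0], [282.0, 278.0]]
0 -0.015 [[358.0, 288.0], [279.0, 288.0]]
0 -0.025 [[360.0, 297.0], [277.0, 297.0]]
0 -0.035 [[362.0, 307.0], [275.0, 307.0]]
0 -0.045 [[365.0, 319.0], [272.0, 319.0]]
0.011 -0.003 [[356.0, 255.0], [281.0, 255.0]]
0.011 -0.015 [[358.0, 264.0], [279.0, 264.0]]
0.011 -0.025 [[361.0, 272.0], [276.0, 272.0]]
0.011 -0.035 [[363.0, 281.0], [274.0, 281.0]]
0.011 -0.045 [[366.0, 291.0], [271.0, 291.0]]
[[330. 261.]
 [327. 224.]
 [332. 279.]
 [329. 244.]]
```

```bash
python3 - <<'E'
import cv2,numpy as np
i=cv2.imread("pics/w4.png")[220:470,170:470]
i=(255*(i/255.)**.45).astype('uint8')
cv2.imwrite("pics/c4.png",cv2.resize(i,None,fx=2.4,fy=2.4,interpolation=2))
E
```

```text
(no output)
```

View pics/c4.png

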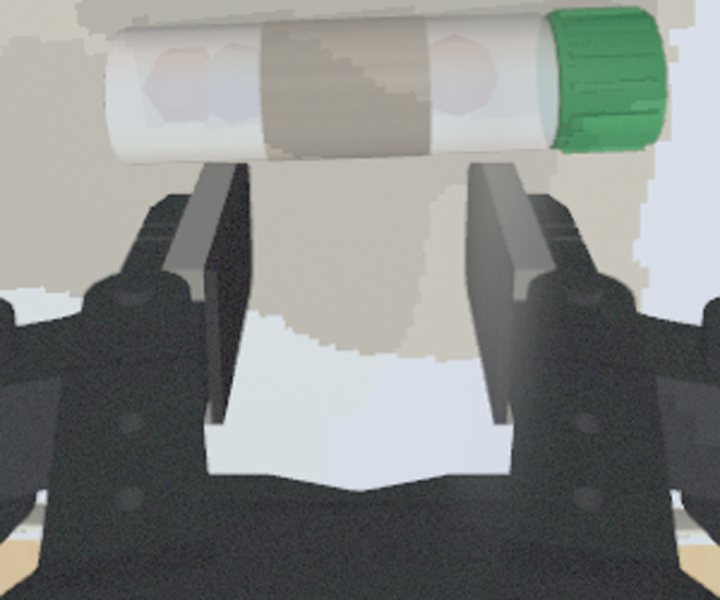

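```bash
python3 - <<'E'
from h import *
o=get_obs();D=cam("side");im=camera("side")[:,:,::-1]
p=proj(D,[o['ee_pos'],o['ee_pos']+[0,0,.037],[.5585,-.0975,.019]]);print(p)
c=cv2.resize(im[150:320,240:440],None,fx=4,fy=3.5,interpolation=2)
for q in p: cv2.circle(c,(int((q[0]-240)*4),int((q[1]-150)*3.5)),3,(0,0,255),-1)
cv2.imwrite("pics/s4.png",c)
E
```

```text
[[338.52964238 256.83764093]
 [339.28977301 245.39870507]
 [339.35139428 261.63613122]]
```

View pics/s4.png

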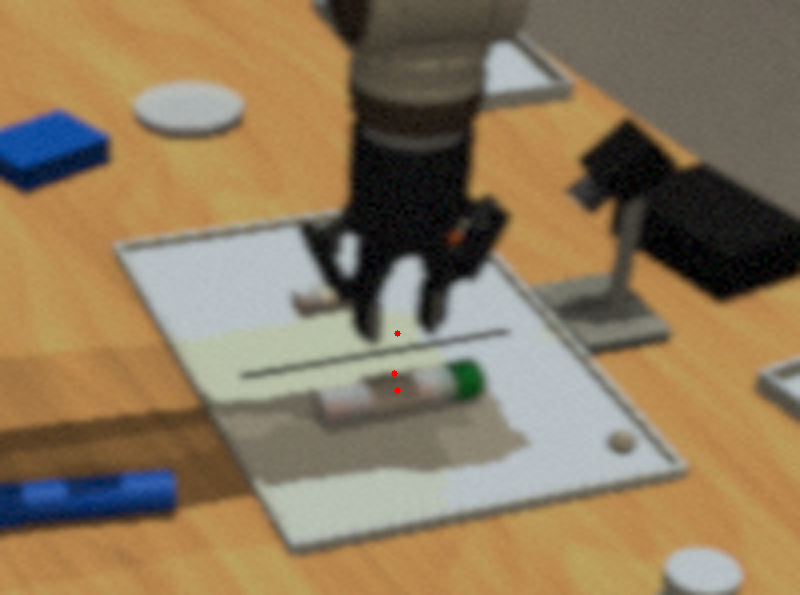

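The fingertips stand about 35 mm behind the reported TCP in both the wrist and side views, with the side-view tips near (390,330) in the crop. I'll descend by force, not by TCP height.

Request:
play_rows:
  commands: "0.4 0 0 -20 0;0.4 0 0 -28 0;0.4 0 0 -30 0;0.4 0 0 -30 0"

```text
time: 3.23
ee_pos: [0.5515, -0.1019, 0.0088]
tcp_rot: [-179.9, -0.0, 84.2]
wrist_force: [-0.1, -0.7, 0.2]
opening: 0.0335
```

Request:
play_rows:
  commands: "0.4 0 0 -1 0;0.4 0 0 -2 0;0.4 0 0 -3 0;0.4 0 0 -3 0;0.4 0 0 -3 0"

```text
time: 3.65
ee_pos: [0.5522, -0.1019, 0.0067]
tcp_rot: [180.0, -0.0, 84.2]
wrist_force: [0.7, -0.8, -0.2]
opening: 0.0345
```

```bash
python3 - <<'E'
from h import *
o,W,im,hsv=measure("w5");print(o['ee_pos'],o['wrist_force'],o['opening'])
E
```

```text
[ 0.55217548 -0.1019482   0.00672165] [ 0.72814999 -0.76049103 -0.24686545] 0.034493926980147055
```

View pics/w5.png

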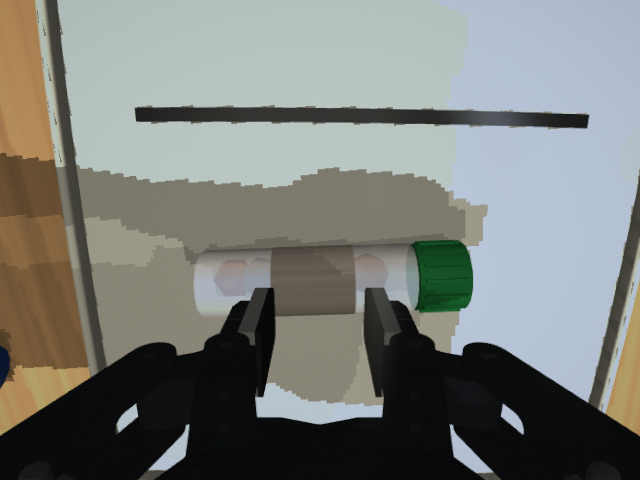

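```bash
python3 - <<'E'
from h import *
o=get_obs();W=cam("wrist",o)
y=np.array([-.0975,-.0985,-.0995,-.1005])
def sil(W,y,x=.5545): # silhouette rows at x
    e=W[2]; out=[]
    a=np.linspace(0,2*np.pi,361);P=np.c_[np.full(361,x),y+.015*np.cos(a),.019+.015*np.sin(a)];r=proj(W,P)[:,1];return r.min(),r.max()
for v in y: print(v,np.round(sil(W,v),1),'obs 246.5,315.5')
o2=dict(o);p=o['ee_pos'].copy();p[2]=-.002;o2['ee_pos']=p;W2=cam("wrist",o2)
for v in y: print(v,proj(W2,[.5545,v,.034]))
E
```

```text
-0.0975 [241.6 309.7] obs 246.5,315.5
-0.0985 [243.8 311.8] obs 246.5,315.5
-0.0995 [245.9 313.8] obs 246.5,315.5
-0.1005 [248.1 315.9] obs 246.5,315.5
-0.0975 [[323.3260835  297.34303355]]
-0.0985 [[323.58396423 299.71837871]]
-0.0995 [[323.84089078 302.08485465]]
-0.1005 [[324.09686528 304.44248187]]
```

Request:
play_rows:
  commands: "0.4 0 -3 -2 0;0.4 0 -3 -4 0;0.4 0 -3 -5 0;0.4 0 -3 -6 0;0.4 0 -3 -6 0;0.4 0 -3 -6 0"

```text
time: 4.2
ee_pos: [0.552, -0.1049, 0.0004]
tcp_rot: [-180.0, -0.0, 84.2]
wrist_force: [0.5, 0.0, 0.7]
opening: 0.0345
```

Request:
play_rows:
  commands: "0.4 0 0 -1 0;0.4 0 0 -1 0;0.4 0 0 -1 0"

```text
time: 4.45
ee_pos: [0.552, -0.1049, -0.0005]
tcp_rot: [-180.0, 0.0, 84.2]
wrist_force: [-0.5, -0.1, 0.8]
opening: 0.0341
```

Request:
play_rows:
  commands: "0.4 0 0 -1 0;0.4 0 0 -1 0;0.4 0 0 -1 0"

```text
time: 4.7
ee_pos: [0.552, -0.1049, -0.0016]
tcp_rot: [-180.0, -0.0, 84.2]
wrist_force: [0.3, -0.5, 0.3]
opening: 0.0341
```

Request:
play_rows:
  commands: "0.4 0 0 -1 0;0.4 0 0 -1 0;0.4 0 0 -1 0"

```text
time: 4.95
ee_pos: [0.552, -0.105, -0.0026]
tcp_rot: [-180.0, 0.0, 84.2]
wrist_force: [-0.3, -0.1, 0.1]
opening: 0.0342
```

Request:
play_rows:
  commands: "0.4 0 0 -1 0;0.4 0 0 -1 0;0.4 0 0 -1 0"

```text
time: 5.2
ee_pos: [0.5521, -0.105, -0.0035]
tcp_rot: [180.0, -0.0, 84.2]
wrist_force: [0.2, -0.1, 0.7]
opening: 0.0341
```

Request:
play_rows:
  commands: "0.4 0 0 -1 0;0.4 0 0 -1 0;0.4 0 0 -1 0"

```text
time: 5.45
ee_pos: [0.5522, -0.105, -0.0037]
tcp_rot: [180.0, 0.0, 84.2]
wrist_force: [-2.0, 1.3, 6.5]
opening: 0.0345
```

```bash
python3 - <<'E'
from h import *
o,W,im,hsv=measure("w6");print(o['ee_pos'],o['wrist_force'],o['opening'])
cv2.imwrite("pics/c6.png",cv2.resize(im[200:400,150:500],None,fx=2.2,fy=2.2,interpolation=2))
E
```

```text
[ 0.55216439 -0.10499078 -0.00374043] [-2.00864268  1.32755594  6.51153324] 0.03448593644088463
```

View pics/c6.png

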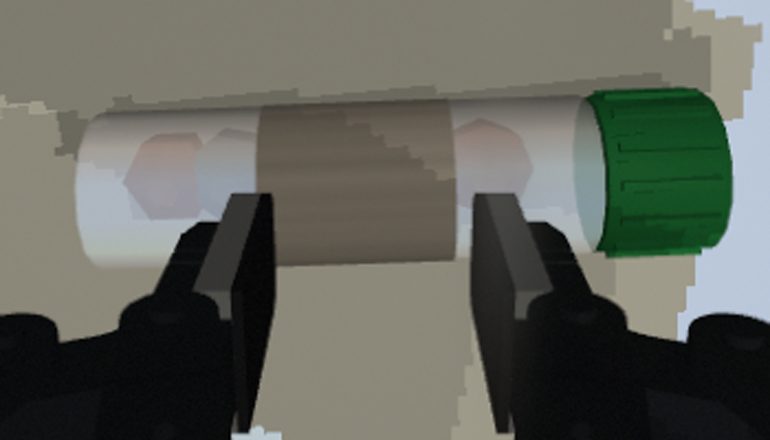

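Request:
play_rows:
  commands: "0.4 0 0 0.4 0;0.4 0.2 2 0.4 0;0.4 0.5 5 0.4 0;0.4 0.8 8 0.4 0;0.4 1.1 11 0.4 0;0.4 1.4 14 0.4 0;0.4 1.6 16 0.4 0;0.4 1.6 16 0.4 0"

```text
time: 6.17
ee_pos: [0.5535, -0.0885, -0.0037]
tcp_rot: [-180.0, -0.0, 84.2]
wrist_force: [-3.5, 0.1, 6.5]
opening: 0.0342
```

```bash
python3 - <<'E'
from h import *
o,W,im,hsv=measure("w7");print(o['ee_pos'],o['wrist_force'],o['opening'])
cv2.imwrite("pics/c7.png",cv2.resize(im[80:400,130:540],None,fx=1.8,fy=1.8,interpolation=2))
E
```

```text
[ 0.55346369 -0.08845822 -0.00371549] [-3.49760899  0.0531263   6.47881288] 0.034180901237041296
```

View pics/c7.png

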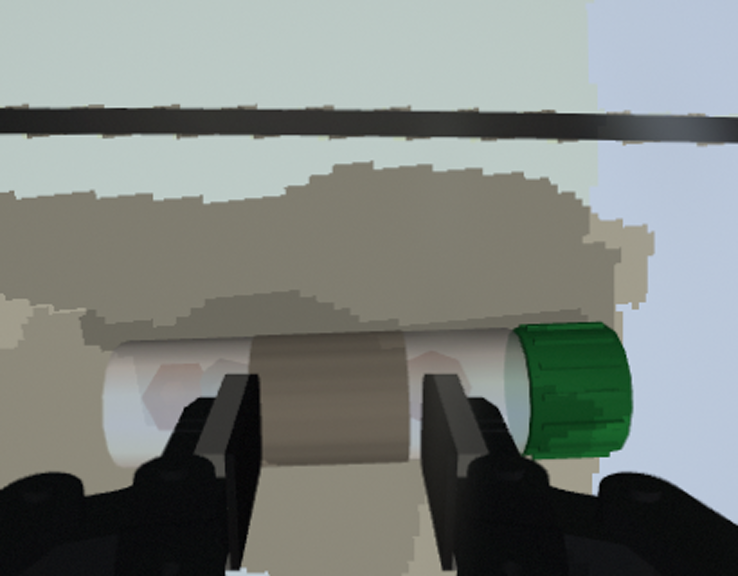

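Request:
play_rows:
  commands: "0.4 -0.4 0 0.4 0;0.4 -0.3 3 0.4 0;0.4 -0.2 6 0.4 0;0.4 0 9 0.4 0;0.4 0 12 0.4 0;0.4 0 14 0.4 0;0.4 0 14 0.4 0"

```text
time: 6.8
ee_pos: [0.5538, -0.0744, -0.0038]
tcp_rot: [180.0, -0.0, 84.2]
wrist_force: [1.1, 0.3, 2.4]
opening: 0.0344
```

```bash
python3 - <<'E'
from h import *
o,W,im,hsv=measure("w8");print(o['ee_pos'],o['wrist_force'],o['opening'])
cv2.imwrite("pics/c8.png",cv2.resize(im[80:400,130:540],None,fx=1.8,fy=1.8,interpolation=2))
E
```

```text
[ 0.55384507 -0.07441914 -0.0037647 ] [1.07808789 0.2740765  2.42400049] 0.03438144495561876
```

View pics/c8.png

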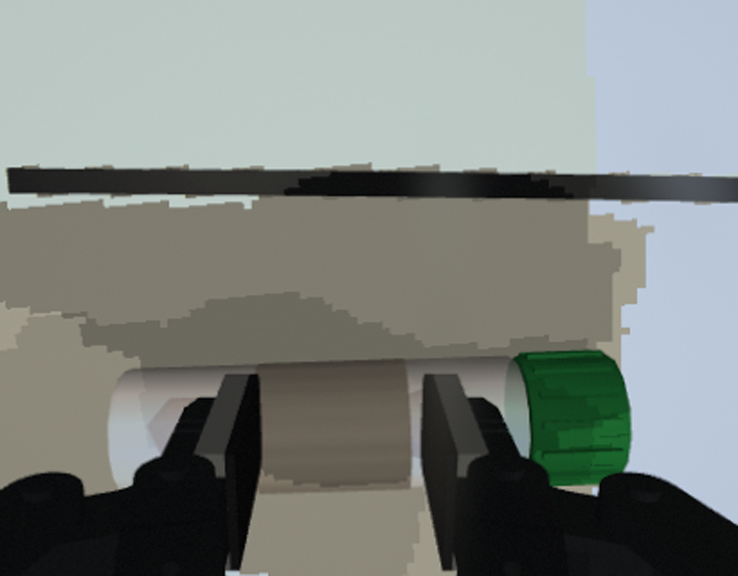

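Request:
play_rows:
  commands: "0.4 0 0 4 0;0.4 0 0 8 0;0.4 -1 -8 8 0;0.4 -1.6 -16 8 0;0.4 -1.6 -16 8 0;0.4 -1.6 -16 4 0;0.4 -1.6 -16 1.5 0;0.4 -1.6 -16 0 0;0.4 -1.6 -16 0 0"

```text
time: 7.6
ee_pos: [0.5518, -0.0909, -0.0037]
tcp_rot: [-180.0, 0.0, 84.2]
wrist_force: [-1.6, -0.0, 3.2]
opening: 0.0341
```

Request:
play_rows:
  commands: "0.4 0.2 3 0 0;0.4 0.4 6 0 0;0.4 0.6 10 0 0;0.4 0.8 14 0 0;0.4 1.0 18 0 0;0.4 1.2 22 0 0;0.4 1.4 26 0 0;0.4 1.6 30 0 0;0.4 1.7 33 0 0;0.4 1.7 33 0 0"

```text
time: 8.43
ee_pos: [0.554, -0.0573, -0.0038]
tcp_rot: [180.0, -0.0, 84.2]
wrist_force: [-0.6, 0.8, 2.0]
opening: 0.0341
```

```bash
python3 - <<'E'
from h import *
o,W,im,hsv=measure("w9");print(o['ee_pos'],o['wrist_force'],o['opening'])
cv2.imwrite("pics/c9.png",cv2.resize(im[80:400,130:540],None,fx=1.8,fy=1.8,interpolation=2))
E
```

```text
[ 0.55396583 -0.05728424 -0.00384806] [-0.58388839  0.77749121  2.04484635] 0.034144806039619224
```

View pics/c9.png

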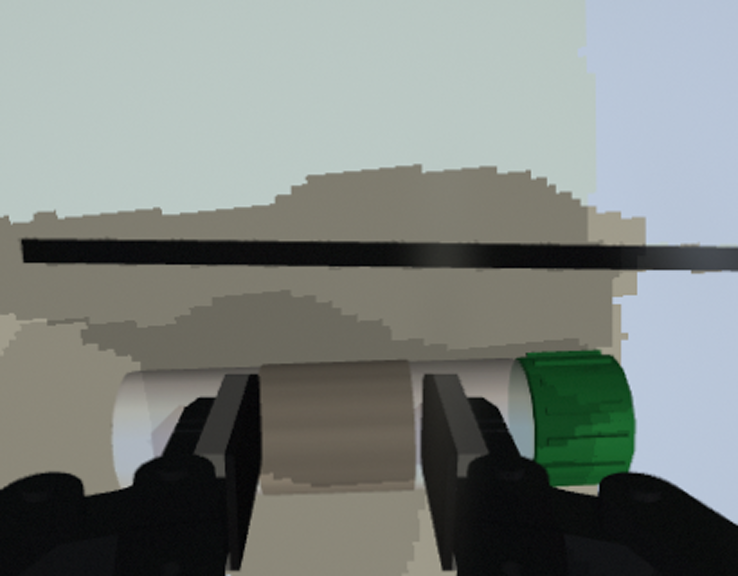

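Request:
play_rows:
  commands: "0.4 0 0 4 0;0.4 0 0 8 0;0.4 -1 -8 8 0;0.4 -1.7 -16 8 0;0.4 -1.7 -16 8 0;0.4 -1.7 -16 4 0;0.4 -1.7 -16 1.5 0;0.4 -1.7 -16 0 0;0.4 -1.7 -16 0 0"

```text
time: 9.23
ee_pos: [0.5518, -0.0739, -0.0037]
tcp_rot: [-180.0, 0.0, 84.2]
wrist_force: [-2.1, -0.4, 2.7]
opening: 0.034
```

Request:
play_rows:
  commands: "0.4 0.2 3 0 0;0.4 0.4 6 0 0;0.4 0.6 10 0 0;0.4 0.8 14 0 0;0.4 1.0 18 0 0;0.4 1.2 22 0 0;0.4 1.4 26 0 0;0.4 1.6 30 0 0;0.4 1.7 33 0 0;0.4 1.7 33 0 0"

```text
time: 10.07
ee_pos: [0.554, -0.0403, -0.0038]
tcp_rot: [180.0, -0.0, 84.2]
wrist_force: [0.2, -0.6, 1.3]
opening: 0.0341
```

Request:
play_rows:
  commands: "0.4 0 0 4 0;0.4 0 0 10 0;0.4 -3 -16 40 0;0.4 -5 -36 70 0;0.4 -5 -36 70 0;0.4 -5 -36 70 0"

```text
time: 10.57
ee_pos: [0.55, -0.0781, 0.0686]
tcp_rot: [179.8, 0.0, 84.1]
wrist_force: [0.4, -0.1, -1.0]
opening: 0.0343
```

```bash
python3 - <<'E'
from h import *
o,W,im,hsv=measure("w10");print(o['ee_pos'],o['wrist_force'],o['opening'])
E
```

```text
[ 0.5499992  -0.07808741  0.06861573] [ 0.35870331 -0.07270359 -0.96021415] 0.034325655357637395
```

View pics/w10.png

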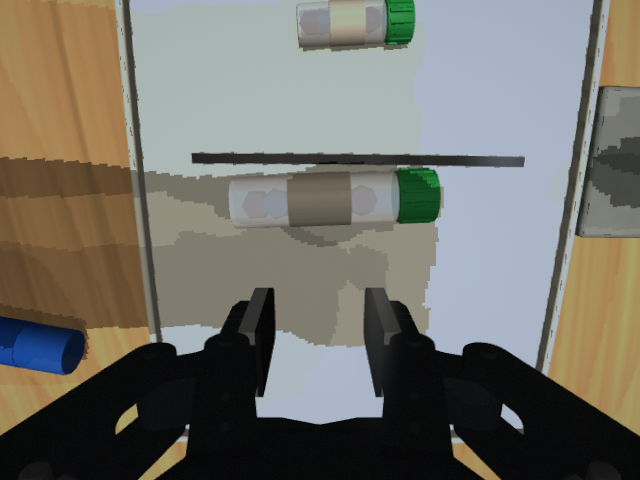

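```bash
cat >> h.py <<'E'
from scipy.optimize import brentq
def sil(W,x,y,r=.015):
    a=np.linspace(0,2*np.pi,361);P=np.c_[np.full(361,x),y+r*np.cos(a),.019+r*np.sin(a)];p=proj(W,P);return p[:,1].min(),p[:,1].max()
def tube_at(W,col,top,bot):
    y=-.09
    for _ in range(4):
        x=onz(W,[(col,(top+bot)/2)],.022)[0][0]
        y=brentq(lambda v:sum(sil(W,x,v))/2-(top+bot)/2,-.2,.1)
    return x,y,np.round(sil(W,x,y),1)
E
python3 - <<'E'
from h import *
o=get_obs();W=cam("wrist",o)
P=onz(W,[(192,158),(524,161)],.004);d=P[1]-P[0];u=d/np.linalg.norm(d);c=P.mean(0);print(P,np.linalg.norm(d),np.degrees(np.arctan2(u[1],u[0])))
im=cv2.imread("pics/w10.png")
for col in (290,320,345,420): print(col,[(r,im[r,col].tolist()) for r in list(range(164,180,2))+list(range(216,234,2))])
for col,t,b in ((240,179,227.5),(320,174.5,226),(420,168,222)):
    x,y,s=tube_at(W,col,t,b);v=np.array([x,y,.004])-c;print(x,y,s,(t,b),"along",v@u,"lat",v@np.array([-u[1],u[0],0]))
E
```

```text
[[ 0.4795799  -0.019575    0.004     ]
 [ 0.67733805 -0.04154493  0.004     ]] 0.19897477923171414 -6.339278940510057
290 [(164, [158, 165, 155]), (166, [182, 185, 173]), (168, [182, 185, 173]), (170, [182, 185, 173]), (172, [126, 135, 132]), (174, [74, 84, 90]), (176, [94, 107, 115]), (178, [106, 121, 131]), (216, [80, 91, 98]), (218, [77, 87, 94]), (220, [75, 85, 91]), (222, [73, 83, 90]), (224, [65, 73, 79]), (226, [63, 71, 75]), (228, [85, 96, 98]), (230, [85, 96, 98]), (232, [86, 96, 98])]
320 [(164, [75, 85, 86]), (166, [102, 114, 116]), (168, [102, 114, 116]), (170, [101, 114, 115]), (172, [74, 84, 87]), (174, [67, 75, 81]), (176, [71, 80, 86]), (178, [74, 85, 91]), (216, [78, 90, 97]), (218, [75, 87, 93]), (220, [74, 84, 91]), (222, [68, 77, 83]), (224, [58, 66, 71]), (226, [99, 111, 113]), (228, [101, 113, 115]), (230, [102, 113, 116]), (232, [102, 114, 117])]
345 [(164, [68, 77, 78]), (166, [102, 115, 116]), (168, [102, 115, 117]), (170, [101, 113, 115]), (172, [65, 73, 79]), (174, [68, 78, 84]), (176, [72, 82, 88]), (178, [76, 88, 95]), (216, [77, 88, 95]), (218, [74, 83, 
[... 202 characters left out ...]
 113, 116]), (168, [44, 83, 35]), (170, [35, 82, 21]), (172, [52, 117, 31]), (174, [38, 90, 20]), (176, [35, 80, 18]), (178, [29, 68, 16]), (216, [25, 59, 13]), (218, [23, 54, 12]), (220, [32, 73, 18]), (222, [33, 75, 20]), (224, [128, 143, 146]), (226, [128, 143, 147]), (228, [128, 143, 147]), (230, [128, 143, 147]), (232, [128, 143, 146])]
0.5078080946454198 -0.047313004888270456 [177.  229.5] (179, 227.5) along -0.0683690891793021 lat -0.024451569709448128
0.5528968590423375 -0.050338835279933256 [173.9 226.6] (174.5, 226) along -0.02322192115140432 lat -0.02248039151845795
0.6091912503275126 -0.05311214247908547 [168.7 221.3] (168, 222) along 0.03303447436753874 lat -0.019020957141928776
```

Request:
play_rows:
  commands: "0.4 3 20 -20 0;0.4 3 20 -45 0;0.4 3 20 -60 0;0.4 3 20 -60 0;0.4 3 20 -66 0;0.4 3 20 -68.5 0;0.4 3 20 -70 0;0.4 3 20 -70 0"

```text
time: 11.28
ee_pos: [0.5521, -0.057, -0.0033]
tcp_rot: [180.0, 0.0, 84.2]
wrist_force: [1.2, -0.1, 0.2]
opening: 0.0341
```

Request:
play_rows:
  commands: "0.4 0.2 3 0 0;0.4 0.4 6 0 0;0.4 0.6 10 0 0;0.4 0.8 14 0 0;0.4 1.0 18 0 0;0.4 1.2 22 0 0;0.4 1.2 25 0 0;0.4 1.2 25 0 0"

```text
time: 11.95
ee_pos: [0.5529, -0.0313, -0.0037]
tcp_rot: [-180.0, -0.0, 84.2]
wrist_force: [0.4, 0.1, 0.1]
opening: 0.0343
```

```bash
python3 - <<'E'
from h import *
o,W,im,hsv=measure("w11");print(o['ee_pos'],o['wrist_force'],o['opening'])
E
```

```text
[ 0.55294602 -0.03129225 -0.00373023] [0.35451528 0.05472836 0.12701491] 0.034341040037255785
```

View pics/w11.png

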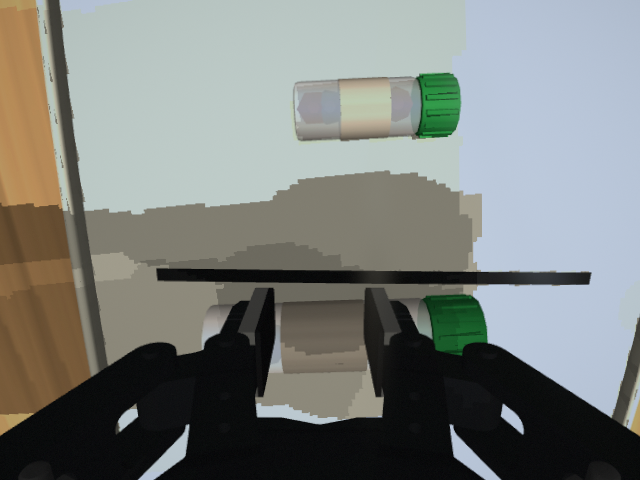

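```bash
python3 - <<'E'
from h import *
o=get_obs();W=cam("wrist",o)
print(tube_at(W,320,301,373))
E
```

```text
(np.float64(0.5516983673013466), -0.051132633397075286, array([301.7, 372.3]))
```

Request:
play_rows:
  commands: "0.4 0 0 4 0;0.4 0 0 8 0;0.4 -1 -15 8 0;0.4 -1.2 -25 8 0;0.4 -1.2 -25 8 0;0.4 -1.2 -25 4 0;0.4 -1.2 -25 1 0;0.4 -1.2 -25 -0.5 0;0.4 -1.2 -25 -0.5 0;0.4 -1.2 -25 -0.5 0"

```text
time: 12.83
ee_pos: [0.5518, -0.0565, -0.0038]
tcp_rot: [180.0, -0.0, 84.2]
wrist_force: [-2.5, -0.3, 6.3]
opening: 0.0343
```

Request:
play_rows:
  commands: "0.4 0.1 0 0.3 0;0.4 0.4 4 0.3 0;0.4 0.6 8 0.2 0;0.4 0.8 12 0.2 0;0.4 1.0 16 0.2 0;0.4 1.2 20 0.1 0;0.4 1.2 22 0.1 0;0.4 1.2 22 0.1 0"

```text
time: 13.5
ee_pos: [0.5532, -0.034, -0.0037]
tcp_rot: [180.0, -0.0, 84.3]
wrist_force: [-1.7, -0.5, 6.2]
opening: 0.034
```

```bash
python3 - <<'E'
from h import *
o,W,im,hsv=measure("w12");print(o['ee_pos'],o['wrist_force'],o['opening'])
cv2.imwrite("pics/c12.png",im[50:450,100:560])
for r in range(270,390,3):print(r,im[r,320].tolist(),end=' ')
E
```

```text
[ 0.55322958 -0.03401076 -0.00372718] [-1.70719332 -0.4959247   6.21445569] 0.034044096186051524
270 [48, 54, 59] 273 [63, 72, 77] 276 [66, 75, 80] 279 [70, 81, 87] 282 [76, 86, 93] 285 [78, 88, 95] 288 [78, 90, 96] 291 [79, 90, 97] 294 [81, 92, 98] 297 [79, 90, 97] 300 [78, 90, 96] 303 [79, 91, 97] 306 [79, 91, 98] 309 [82, 92, 101] 312 [81, 93, 100] 315 [81, 93, 100] 318 [82, 93, 100] 321 [85, 97, 104] 324 [83, 94, 101] 327 [77, 88, 95] 330 [75, 85, 92] 333 [75, 86, 92] 336 [74, 83, 91] 339 [69, 79, 85] 342 [81, 91, 96] 345 [121, 135, 139] 348 [121, 134, 138] 351 [120, 134, 138] 354 [120, 134, 138] 357 [121, 135, 138] 360 [120, 134, 138] 363 [121, 135, 138] 366 [120, 134, 138] 369 [120, 134, 137] 372 [120, 134, 137] 375 [120, 134, 137] 378 [120, 134, 137] 381 [119, 133, 137] 384 [119, 133, 137] 387 [119, 133, 137]
```

View pics/c12.png

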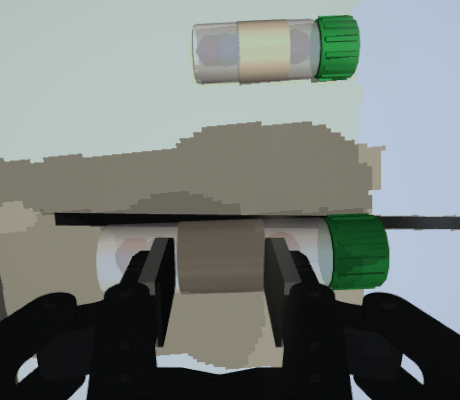

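```bash
python3 - <<'E'
from h import *
o=get_obs();W=cam("wrist",o)
print(tube_at(W,320,270.5,342))
for c in [(0.5785,-.0306)]:
  print("line y at x=.552:",c[1]-(.552-c[0])*np.tan(np.radians(6.35)), "at .565",c[1]-(.565-c[0])*np.tan(np.radians(6.35)))
E
```

```text
(np.float64(0.5533891348729504), -0.039273379743364076, array([270.5, 342. ]))
line y at x=.552: -0.027650963025068795 at .565 -0.0290976604089973
```

Request:
play_rows:
  commands: "0.4 0 0 4 0;0.4 0 0 8 0;0.4 -0.5 -6 8 0;0.4 -0.8 -12 8 0;0.4 -0.8 -12 8 0;0.4 -0.8 -12 4 0;0.4 -0.8 -12 1 0;0.4 -0.8 -12 0.1 0;0.4 -0.8 -12 0.1 0;0.4 -0.8 -12 0.1 0"

```text
time: 14.38
ee_pos: [0.5521, -0.0469, -0.0038]
tcp_rot: [180.0, -0.0, 84.2]
wrist_force: [-1.9, -0.4, 5.5]
opening: 0.0339
```

Request:
play_rows:
  commands: "0.4 0.1 0 0.2 0;0.4 0.4 4 0.2 0;0.4 0.6 8 0.1 0;0.4 0.8 12 0.1 0;0.4 1.0 16 0.1 0;0.4 1.2 20 0.1 0;0.4 1.2 22 0.1 0;0.4 1.2 22 0.1 0;0.4 1.2 22 0.1 0"

```text
time: 15.13
ee_pos: [0.5536, -0.0245, -0.0037]
tcp_rot: [180.0, -0.0, 84.2]
wrist_force: [-2.3, -0.1, 5.3]
opening: 0.0343
```

Request:
play_rows:
  commands: "0.4 0 0 3 0;0.4 0 0 8 0;0.4 -3 -16 40 0;0.4 -5 -46 75 0;0.4 -5 -46 75 0;0.4 -5 -46 75 0;0.4 -5 -46 75 0;0.4 -5 -46 75 0"

```text
time: 15.8
ee_pos: [0.5478, -0.0704, 0.0698]
tcp_rot: [-179.9, -0.0, 84.2]
wrist_force: [-0.2, 0.8, 0.0]
opening: 0.0341
```

```bash
python3 - <<'E'
from h import *
o,W,im,hsv=measure("w13");print(o['ee_pos'],o['wrist_force'],o['opening'])
E
```

```text
[ 0.54775562 -0.07041428  0.06975466] [-0.23887862  0.75341826  0.04127693] 0.03409061458305358
```

View pics/w13.png

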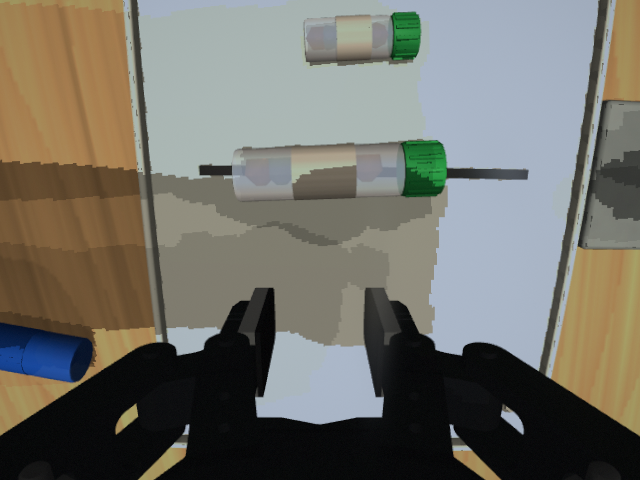

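```bash
python3 - <<'E'
from h import *
o=get_obs();W=cam("wrist",o)
im=cv2.imread("pics/w13.png")
P=onz(W,[(199,170),(528,174)],.004);d=P[1]-P[0];u=d/np.linalg.norm(d);c=P.mean(0);print(P,np.linalg.norm(d),np.degrees(np.arctan2(u[1],u[0])))
for col in (325,420): print(col,[(r,int(im[r,col].sum())) for r in list(range(136,154))+list(range(190,206))])
for col,t,b in ((240,150,200),(325,145,199),(420,140,196)):
    x,y,s=tube_at(W,col,t,b);v=np.array([x,y,.004])-c;print(x,y,s,(t,b),"along",v@u,"lat",v@np.array([-u[1],u[0],0]))
E
```

```text
[[ 0.47976445 -0.02014323  0.004     ]
 [ 0.67929027 -0.04255395  0.004     ]] 0.20078046407922617 -6.408596023017905
325 [(136, 535), (137, 535), (138, 534), (139, 536), (140, 536), (141, 535), (142, 533), (143, 536), (144, 443), (145, 310), (146, 291), (147, 322), (148, 350), (149, 372), (150, 391), (151, 409), (152, 429), (153, 451), (190, 256), (191, 250), (192, 243), (193, 243), (194, 227), (195, 210), (196, 204), (197, 198), (198, 174), (199, 314), (200, 330), (201, 328), (202, 329), (203, 330), (204, 328), (205, 331)]
420 [(136, 535), (137, 534), (138, 507), (139, 328), (140, 307), (141, 181), (142, 220), (143, 183), (144, 130), (145, 150), (146, 164), (147, 176), (148, 181), (149, 179), (150, 179), (151, 189), (152, 193), (153, 197), (190, 108), (191, 104), (192, 93), (193, 76), (194, 103), (195, 131), (196, 155), (197, 296), (198, 328), (199, 326), (200, 328), (201, 329), (202, 330), (203, 329), (204, 329), (205, 329)]
0.5078871217302638 -0.02454785866189369 [148.5 201.5] (150, 200) along -0.0719516545404323 lat -0.0012381051211943735
0.5555062316508615 -0.02780419890735793 [145.3 198.7] (145, 199) along -0.024266641389582892 lat 0.0008410538981007824
0.6086082282211637 -0.030844420220640528 [141.3 194.7] (140, 196) along 0.028842874095076194 lat 0.003746970340614908
```

Tube: line lateral offset +1.4 mm, 14 mm short of the line's middle, 2.8° off in angle. All within limits. Next I close the fingers and go look at the grey button.

Request:
play_rows:
  commands: "0.4 0 0 40 0;0 -10 -30 70 0;0 -113 -250 70 0;0 -113 -250 70 0;0 -113 -250 70 0;0 -113 -250 70 0;0 -113 -250 70 0;0 -113 -250 70 0;0 -113 -250 70 0;0 -113 -250 70 0"

```text
time: 16.68
ee_pos: [0.4343, -0.3217, 0.1398]
tcp_rot: [-179.9, -0.1, 84.1]
wrist_force: [0.5, -0.2, 0.6]
opening: 0.0001
```

```bash
python3 - <<'E'
from h import *
o,W,im,hsv=measure("w14");print(o['ee_pos'],o['tcp_rot'],o['wrist_force'],o['opening'])
E
```

```text
[ 0.43434913 -0.32169616  0.1398144 ] [-1.79901235e+02 -6.68489721e-02  8.40518350e+01] [ 0.50508384 -0.15038434  0.63688689] 5.142369425260132e-05
```

View pics/w14.png

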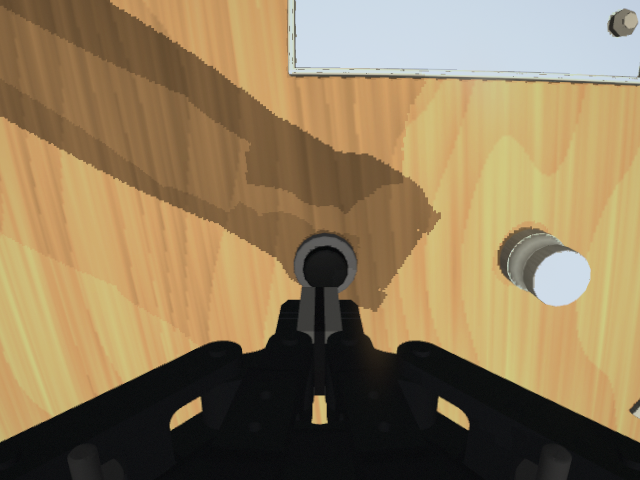

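```bash
python3 - <<'E'
from h import *
o=get_obs();W=cam("wrist",o)
print(onz(W,[(325,266)],.022),onz(W,[(303,266),(347,266)],.022))
# where tip (tool x=-.002, z=-.035) lies
E
```

```text
[[ 0.43592295 -0.35772341  0.022     ]] [[ 0.41887148 -0.3559565   0.022     ]
 [ 0.4529767  -0.35949836  0.022     ]]
```

Request:
play_rows:
  commands: "0 1.5 -35 0 0;0 1.5 -35 -35 0;0 1.5 -35 -70 0;0 1.5 -35 -105 0;0 1.5 -35 -125 0;0 1.5 -35 -135 0;0 1.5 -35 -135 0;0 1.5 -35 -135 0"

```text
time: 17.4
ee_pos: [0.4376, -0.3552, 0.0067]
tcp_rot: [180.0, -0.0, 84.3]
wrist_force: [0.0, -0.6, 0.2]
opening: -0.0004
```

Request:
play_rows:
  commands: "0 0 0 -3 0;0 0 0 -6 0;0 0 0 -9 0;0 0 0 -9 0;0 0 0 -9 0"

```text
time: 17.82
ee_pos: [0.4369, -0.356, -0.0027]
tcp_rot: [180.0, 0.0, 84.2]
wrist_force: [-0.7, 0.3, 0.5]
opening: 0.0
```

```bash
python3 - <<'E'
from h import *
o,W,im,hsv=measure("w15");print(o['ee_pos'],o['wrist_force'])
cv2.imwrite("pics/c15.png",cv2.resize(im[180:400,200:440],None,fx=2.5,fy=2.5))
E
```

```text
[ 0.43690155 -0.35602507 -0.00269825] [-0.68599009  0.30716253  0.4540347 ]
```

View pics/c15.png

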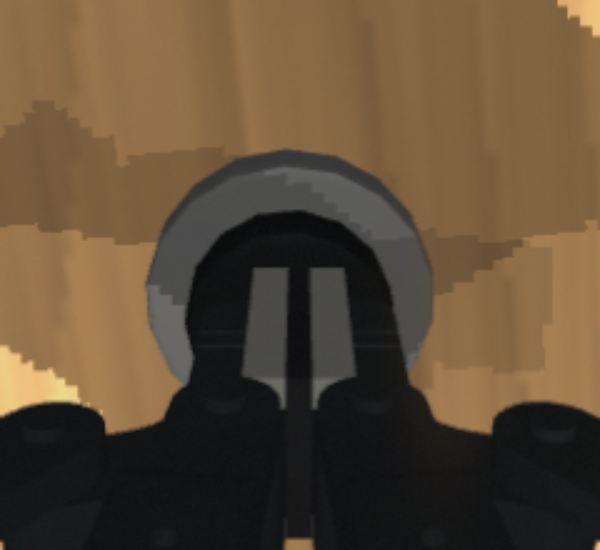

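Request:
play_rows:
  commands: "0 0 0 -3 0;0 0 0 -6 0;0 0 0 -8 0;0 0 0 -8 0;0 0 0 -8 0"

```text
time: 18.28
ee_pos: [0.4367, -0.3558, -0.0112]
tcp_rot: [-180.0, -0.0, 84.2]
wrist_force: [-1.1, 0.5, 1.0]
opening: -0.0001
```

Request:
play_rows:
  commands: "0 0 0 -1 0;0 0 0 -2 0;0 0 0 -2 0;0 0 0 -2 0"

```text
time: 18.62
ee_pos: [0.4368, -0.3559, -0.013]
tcp_rot: [-180.0, -0.0, 84.2]
wrist_force: [0.6, 0.9, 0.0]
opening: 0.0002
```

Request:
play_rows:
  commands: "0 0 0 -1 0;0 0 0 -2 0;0 0 0 -3 0;0 0 0 -3 0;0 0 0 -3 0"

```text
time: 19.03
ee_pos: [0.4369, -0.356, -0.0158]
tcp_rot: [180.0, 0.0, 84.2]
wrist_force: [-0.5, 0.6, 0.7]
opening: -0.0002
```

Request:
play_rows:
  commands: "0 0 0 -1 0;0 0 0 -2 0;0 0 0 -2 0;0 0 0 -2 0"

```text
time: 19.37
ee_pos: [0.4369, -0.356, -0.0178]
tcp_rot: [180.0, 0.0, 84.2]
wrist_force: [0.1, -1.4, 2.7]
opening: 0.0003
```

Request:
play_rows:
  commands: "0 0 0 -1 0;0 0 0 -2 0;0 0 0 -2 0;0 0 0 -2 0"

```text
time: 19.7
ee_pos: [0.437, -0.356, -0.0199]
tcp_rot: [180.0, 0.0, 84.2]
wrist_force: [-0.4, 0.0, 3.6]
opening: 0.0003
```

Request:
play_rows:
  commands: "0 0 0 -1 0;0 0 0 -2 0;0 0 0 -2 0;0 0 0 -2 0"

```text
time: 20.03
ee_pos: [0.437, -0.356, -0.0209]
tcp_rot: [180.0, 0.0, 84.2]
wrist_force: [-2.8, 3.3, 11.1]
opening: 0.0001
```

Request:
play_rows:
  commands: "0 0 0 -0.7 0;0 0 0 -1.2 0;0 0 0 -1.2 0;0 0 0 -1.2 0"

```text
time: 20.37
ee_pos: [0.4371, -0.3561, -0.0211]
tcp_rot: [179.9, 0.0, 84.2]
wrist_force: [-5.1, 5.1, 20.6]
opening: 0.0001
```

The button bottoms at TCP z about −0.021, where the force jumps from 4 N to 20 N. Contact began about 6 mm higher, so this is the full travel. Releasing.

Request:
play_rows:
  commands: "0 0 0 3 0;0 0 0 8 0;0 0 0 20 0;0 0 0 60 0;0 0 0 110 0;0 0 0 150 0;0 0 0 150 0;0 0 0 150 0"

```text
time: 21.03
ee_pos: [0.4381, -0.357, 0.1311]
tcp_rot: [179.7, 0.2, 84.2]
wrist_force: [0.3, -0.1, 0.0]
opening: 0.0001
```

```bash
python3 - <<'E'
from h import *
o,W,im,hsv=measure("w16");print(o['time'],o['ee_pos'],o['wrist_force'])
a=camera("scene")[:,:,::-1];b=camera("side")[:,:,::-1]
cv2.imwrite("pics/f.png",np.hstack([cv2.resize(a[100:400,180:520],None,fx=1.15,fy=1.15),cv2.resize(b[170:400,220:440],(400,345))]))
E
```

```text
21.0333 [ 0.43814447 -0.35700914  0.13112914] [ 0.32427194 -0.06049363  0.0381551 ]
```

View pics/f.png

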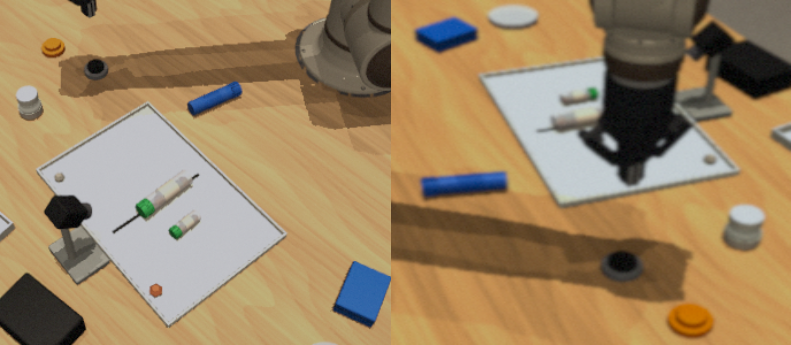

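View pics/w16.png

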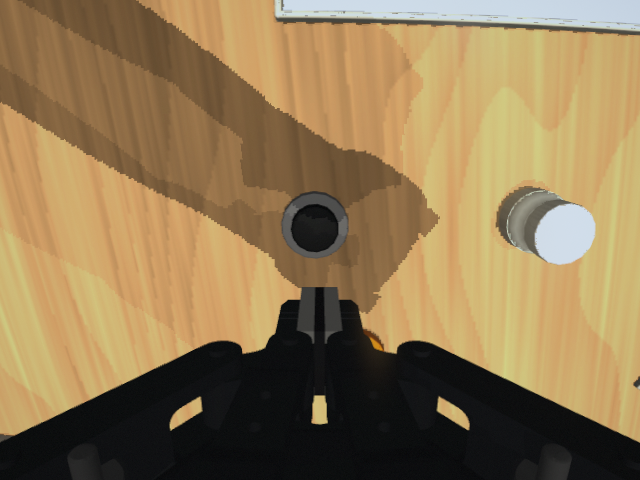

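The tube lies on the line, at (163,195) in the scene crop. The vial, stones, jar and boxes are unmoved, and the button at (315,228) in the wrist view is clear of the fingers. Handing in.

```bash
python3 -c "
from workcell import *
print(job_done())"
```

```text
the job is handed in; nothing more can be done
None
```

I rolled the tube onto the black line with two fingertips on its top, pressed the grey shutter button fully down and let it up, and handed the job in at about 21 s of the 61 s allowed.

- **Tube:** it rolled about 69 mm, roughly 4.6 rad, over five effective strokes. My last wrist-camera measurement put its middle +1.4 mm across the line (limit 8), about −14 mm along it (limit 40) and 2.8° (0.05 rad) off in angle (limit 0.15 rad). The fingers were clear of it. In the final scene view it was still on the line.
- **Shutter:** contact began about 6 mm above where the button bottomed. The force stayed near 4 N and then jumped to 20 N at the stop. I lifted away; in the last view nothing touched the button, but I did not measure its height.
- **Bystanders:** the vial, stones, slide box and jar looked unmoved in the last pictures. Only part of the petri dish was in them, but the arm never went near it.

Some readings disagreed with the description, or a step had to be repeated:

- **Fingertip position:** the tips are about 37 mm behind the reported TCP, judged from the wrist and side views and from where they touched. I went by contact force, not TCP height.
- **Missed stroke:** one extra stroke did not touch the tube and moved nothing, so I repeated it about half a millimetre lower.
- **Pressing force:** it reached about 6.5 N on some strokes, above the suggested 2 to 4 N. The tube still rolled cleanly.

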